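# Open the drying chamber and unload it

### The job

The drying run is over: pull the chamber's red vent knob out until it clicks, then lift the lid off by its black knob and set it down, knob up, in the middle of the round cork mat. Next take the green bottle out of the chamber and stand it upright on the flat middle of the blue plate, and last of all push the vent knob fully home again. Do not drop the lid or the bottle, do not tip the bottle over, and leave the other bottles and the beaker standing where they are.

Things in the scene. Friction and masses are not known exactly. Their poses are not given: they have to be found in the camera images.
- chamber: White round drying chamber (pot) fixed to the table: outer diameter 130 mm, inner 118 mm, rim 60 mm and inner floor 22 mm above its origin (centre of its underside, on the table). Base flange diameter 146 mm. Its -x axis points out along the vent knob; z up. A brass bushing (diameter 24 mm, axis 42 mm up) reaches to 80 mm from the chamber's centre along -x; a small pin on it rises to 67 mm.
- vent (a joint): Slide of the vent knob, in m: 0 = fully home, 0.03 = fully out (moves along the chamber's -x). A spring detent snaps it to whichever end is nearer; about 6 N at most is needed.
- vent_knob (a point): Centre of the red vent knob: a disc of diameter 36 mm, 14 mm thick along the chamber's x, 42 mm above the table, 123 mm from the chamber's axis when home. Between disc and brass bushing, 36 mm of bare steel rod (diameter 10 mm) shows when home, 66 mm when out; fingers can straddle the rod there from above and hook the disc.
- lid: Loose domed aluminium lid, 220 g, hollow below. Origin at the centre of its lower edge (diameter 108 mm, reaching 5 mm into the chamber), z up through the knob; flange of diameter 134 mm 5 to 11 mm above the origin, dome to 33 mm. Black knob: cylinder of diameter 30 mm, 43 to 63 mm above the origin, on a stem of diameter 16 mm. Seated on the chamber, the origin is 55 mm above the table.
- bottle: Small green squeeze bottle standing in the chamber under the lid: body diameter 24 mm to 31 mm height, then a narrow pointed cap to 57 mm; 30 g. Origin at the centre of its underside, z up.
- mat: Round cork mat lying on the table, fixed, diameter 160 mm, 5 mm thick; origin at the centre of its underside.
- plate: Round blue plate, fixed on a 4 mm rubber foot on the table: diameter 195 mm, rim 13 mm and the flat middle (about 120 mm across) 2 mm above its origin, which is at the centre of the plate's underside, 4 mm above the table.
- glue: Bystander: white bottle, diameter 43 mm, 131 mm tall. Origin at the centre of its underside.
- beaker: Bystander: clear plastic beaker, diameter 96 mm, 119 mm tall. Origin at the centre of its underside.
- dropper: Bystander: brown dropper bottle with red bulb, the one nearest the chamber, diameter 32 mm, 107 mm tall. Origin at the centre of its underside.

How it is judged:
On the way, in this order (a step that is already met when the one before it is completed fails the run):
1. the vent knob is fully out while the lid still sits on the chamber (value of joint vent above 0.026 m and distance between lid and chamber below 0.06 m), for 0.2 s.
2. the lid lies released, knob up, on the cork mat (horizontal distance between lid and mat below 0.04 m and z of lid in the frame of mat between 0.001 and 0.009 m and angle between lid's own z axis and vertical below 0.08 rad and contact force between lid and the fingers below 0.05 N and linear speed of lid below 0.03 m/s and value of joint vent above 0.026 m), for 0.2 s.
3. the green bottle stands released on the blue plate (horizontal distance between bottle and plate below 0.06 m and z of bottle in the frame of plate below 0.018 m and angle between bottle's own z axis and vertical below 0.2 rad and contact force between bottle and the fingers below 0.05 N and linear speed of bottle below 0.03 m/s and value of joint vent above 0.026 m), for 0.2 s.
4. the vent knob is home again (value of joint vent below 0.004 m), for 0.2 s.
At the end, for the whole second after the job is handed in: The lid lies at rest knob up on the cork mat (centre within 40 mm of the mat's, tilted under 0.08 rad), the bottle stands upright at rest on the blue plate (within 60 mm of its centre, tilted under 0.2 rad), and the vent knob is home within 4 mm (horizontal distance between lid and mat below 0.04 m and z of lid in the frame of mat between 0.001 and 0.009 m and angle between lid's own z axis and vertical below 0.08 rad and contact force between each of lid, bottle and the fingers below 0.05 N and linear speed of each of lid, bottle below 0.03 m/s and horizontal distance between bottle and plate below 0.06 m and z of bottle in the frame of plate below 0.018 m and angle between bottle's own z axis and vertical below 0.2 rad and value of joint vent below 0.004 m); the robot touches nothing.
It fails at once if the lid is dropped (over 0.6 m/s while the fingers do not touch it) (contact force between lid and the fingers below 0.05 N and linear speed of lid above 0.6 m/s).
It fails at once if the bottle is dropped (over 0.6 m/s while the fingers do not touch it) (contact force between bottle and the fingers below 0.05 N and linear speed of bottle above 0.6 m/s).
It fails at once if the bottle is tipped over (more than 1 rad) (angle between bottle's own z axis and vertical above 1 rad).
It fails at once if a bystander is moved over 30 mm or tipped (distance of any of glue, beaker, dropper from where it was at the start of the episode above 0.03 m or angle between any of glue, beaker, dropper's own z axis and vertical above 0.4 rad).
It also fails if it takes over 61 s, if anything falls off the work surface, if the arm or the gripper's body presses on something with over 40 N, if the wrist force passes 120 N, or if a joint passes its speed limit or range.

### The arm

A 6-joint arm with a two-finger parallel gripper is mounted at the origin on a cart in front of the work surface, level with it; the furniture and walls round the work are solid. World frame = base frame: x ahead of the robot, y to its left, z up, the work surface at z = 0. Lengths are in m, angles in rad, forces in N, time in s.
With the tool pointing down it reaches from about 0.275 to 0.725 m from the base axis. Payload 15.9 kg.
Tool frame: the origin (TCP) lies at the very end of the fingers, on their centre line; the grasp point (between the pads) lies 19 mm behind it; z points along the fingers, y is the line along which they close (so a half turn about z gives the same grasp; the last joint's range is limited). The gripper opens to 85 mm and grips with 20 to 120 N. Pads are 22 mm wide; open, the fingers measure 114 mm over their backs; the gripper's body (76 mm by 85 mm) begins 54 mm behind the grasp point. The pads swing forward as they close: fully open they stand 13 mm farther back than shut.
Start: joints at [1.14, 0.213, -0.034, 1.323, 0, 1.571], TCP at [0.209, 0.454, 0.231] pointing down, gripper open.
Joint ranges: [-2.98, 2.98], [-0.74, 1.72], [-1.14, 1.35], [-2.1, 2.04], [-1.57, 1.44], [-3.14, 3.14]. Speed limits (rad/s): [1.89, 1.89, 2.39, 2.57, 3.14, 3.14].

### API

Orientations are given as a rotation vector (axis times angle).
In Python, from bench import robot gives the robot as it stands. The module is installed in compiled form; this text tells all that it offers.
- The arm moves only by the tool servo_tool, never from a script. Its argument "steps" is text: rows parted by semicolons, each of 7 numbers parted by spaces: the opening, from 0 (shut) to 1 (fully open), then the shift along the world's x, y, z in units of 50 mm (1.0 is 50 mm), then the turn, a rotation vector about the world's x, y, z in units of 10 degrees (1.0 is 10 degrees). A call has 1 to 10 rows; each row shifts and turns the commanded pose from where the row before left it; what a row does not reach is not made up. A row lasts 1/8 s, in which the tool goes at most 62.5 mm and 10.7 degrees, less where a joint would pass 70% of its speed; a pose out of reach is approached as far as the arm can. A call is refused whole if a number of a shift passes 1 or a number of a turn 1, either way. A call with a gripper value outside its range is refused whole. The fingers move at their own pace and stop on an object; "force" is the grip in N (left out, the last holds). Time passes only in rows, so rows that do not move let the fingers close. It gives the time, the measured TCP pose, the force, the opening and the grip force at its end, in the units of the state.
- robot.sense(): the state, without advancing time (a new reading comes with each control period).
- robot.snapshot(name): name is "scene" or "top" or "wrist"; returns a dict with "color" (384x512x3 uint8, red, green, blue), "camera_matrix" (3x3 intrinsics, pixels), "k1" (the pictures are not rectified: a ray, as slopes to the right and down, at radius r is drawn at 1 + k1 r^2 times it, then the intrinsics apply), "rvec" (rotation vector, rad) and "tvec" (3), from world to camera coordinates, as OpenCV has them. Camera axes: x right, y down, z forward; pixel columns grow to the right and rows downward; lengths in m; the calibration is good to about 2 mm. A picture is of the moment at which its call begins. There is no depth.
- robot.close_job(): hands the job in; it is judged then, once.
Trained networks look in a picture, given as the dict that the camera call returned (one of the last four; its "shot" number tells which), for a name from the list of things; names that differ only in an ending like _2 or _b are one class to them, and where a whole thing is asked for, a point or a joint stands for the part that bears it (a point fixed in the world has none). Each returns a list of dicts, best first, with "p" (0 to 1); they miss things now and then, are a little off and sometimes report something else, mostly with a low value. They report only what shows in the picture. A call takes as long as a camera call.
- robot.boxes_of(picture, label): "position" ([row, column] in pixels, amid what is visible of it).
- robot.trace(picture, label): "mask" (384x512 bool, what is visible of it) and "position" ([row, column] in pixels, amid what is visible of it).
- robot.landmark_of(picture, label): "position" ([row, column] in pixels: a listed point, or the origin of a listed thing).
The state is a dict: "clock": time; "joint_pos": joint angles; "joint_vel": joint speeds; "joint_efforts": joint torques, N m; "ee_pos": TCP position; "orientation": TCP orientation; "contact_force": force on the tool from outside, world axes, zero at the start; "moment": the same for the moment, N m; "gripper_width": finger opening in m; "grasp_force": force on a finger pad.
Only numpy, scipy, OpenCV 4.12 (cv2) and the standard library are available. Lean on these libraries where they do the work, as an engineer would, in place of code of your own. Each camera call takes 0.05 s, during which the arm holds its last target. There are 200 camera calls.

## Working session

There is one attempt and no reset: what is moved stays moved. The work goes in short steps, Python scripts to look and compute and a tool call to move; the robot and the scene stay as the last step left them, time stands still between calls to the robot, and variables do not carry over. Pictures are saved under pics/ and viewed, at most 12 in all, crops included, and the job is handed in when it is done.

Besides the shell and the picture viewer there is one more tool, called after "Emit:" by a JSON object that holds its "op" and its "data", one argument or row to a line. servo_tool: Moves the arm, as the interface text tells. Its arguments: {"type":"object","properties":{"steps":{"type":"string"},"force":{"type":"number"}},"required":["steps"]}

```bash
mkdir -p pics; cat > h.py <<'E'
import numpy as np, cv2
from bench import robot
def ray(pic,pos):
    K=np.array(pic["camera_matrix"]);R=cv2.Rodrigues(np.array(pic["rvec"],float))[0];t=np.array(pic["tvec"],float)
    d=np.array([pic["k1"],0,0,0.0])
    u=cv2.undistortPoints(np.array([[[pos[1],pos[0]]]],float),K,d)[0,0]
    v=R.T@np.array([u[0],u[1],1]);return -R.T@t,v/np.linalg.norm(v)
def atz(pic,pos,z):
    c,v=ray(pic,pos);return c+v*(z-c[2])/v[2]
def tri(rs):
    A=np.zeros((3,3));b=np.zeros(3)
    for c,v in rs:
        P=np.eye(3)-np.outer(v,v);A+=P;b+=P@c
    X=np.linalg.solve(A,b);return X,[float(np.linalg.norm((np.eye(3)-np.outer(v,v))@(X-c))) for c,v in rs]
def proj(pic,X):
    p=cv2.projectPoints(np.array([X],float),np.array(pic["rvec"],float),np.array(pic["tvec"],float),np.array(pic["camera_matrix"]),np.array([pic["k1"],0,0,0.0]))[0][0,0]
    return p[::-1]
E
python3 - <<'E'
from h import *
np.set_printoptions(precision=4,suppress=True)
P={n:robot.snapshot(n) for n in("scene","top","wrist")}
ims=[cv2.cvtColor(P[n]["color"],cv2.COLOR_RGB2BGR) for n in P]
cv2.imwrite("pics/a.png",cv2.resize(np.vstack([np.hstack(ims[:2])]),(800,300)))
cv2.imwrite("pics/a1.png",ims[0]);cv2.imwrite("pics/a2.png",ims[1])
for l in["chamber","vent_knob","lid","mat","plate","glue","beaker","dropper","bottle"]:
    rs=[]
    for n in P:
        r=robot.landmark_of(P[n],l)
        if r: print(l,n,r[0]["p"],np.array(r[0]["position"]).round(1),len(r), atz(P[n],r[0]["position"],{"vent_knob":.042,"lid":.055,"plate":.004}.get(l,0)))
        if r and r[0]["p"]>.4: rs.append(ray(P[n],r[0]["position"]))
    if len(rs)>1: print("   tri",*tri(rs))
s=robot.sense();print(s["clock"],s["ee_pos"],s["orientation"])
E
```

```text
chamber scene 0.8 [196.8 255.4] 1 [ 0.5776 -0.1118  0.    ]
vent_knob scene 0.62 [207.9 221.7] 1 [ 0.4671 -0.1396  0.042 ]
vent_knob top 0.5 [234.3 254.9] 1 [ 0.4489 -0.1419  0.042 ]
   tri [ 0.4565 -0.1444  0.0507] [0.008334015600073835, 0.008334015600073852]
lid top 0.88 [186.9 236.7] 1 [ 0.5781 -0.0945  0.055 ]
mat scene 0.68 [174.8 184.8] 1 [ 0.4356  0.0565 -0.    ]
mat top 0.67 [240.6 183.4] 1 [0.437  0.0592 0.    ]
   tri [ 0.4368  0.0599 -0.0034] [0.000371173540478242, 0.0003711735404781367]
plate scene 0.94 [286.1 238. ] 1 [ 0.4179 -0.3341  0.004 ]
plate top 0.89 [248.7 324. ] 1 [ 0.4072 -0.3341  0.004 ]
   tri [ 0.412  -0.3349  0.0083] [0.005119820498433423, 0.005119820498433413]
glue scene 0.82 [152.1 268.1] 1 [ 0.6974  0.0339 -0.    ]
glue top 0.59 [151.9 193.9] 1 [0.6925 0.0311 0.    ]
   tri [0.6931 0.0299 0.0044] [0.0017584930891281453, 0.0017584930891280874]
beaker scene 0.79 [171.3 302.7] 1 [ 0.7466 -0.0861  0.    ]
beaker top 0.95 [135.8 229.2] 1 [ 0.7392 -0.0719  0.    ]
   tri [ 0.7492 -0.0734 -0.0138] [0.006128556798888659, 0.006128556798888779]
dropper scene 0.78 [252.  303.1] 1 [ 0.5974 -0.3223  0.    ]
dropper top 0.66 [136.4 232.2] 2 [ 0.7372 -0.0807  0.    ]
   tri [ 0.8732 -0.0432 -0.5522] [0.0278932780531029, 0.027893278053103057]
1.5 [0.2088 0.4543 0.2313] [-0.6715 -3.069  -0.0001]
```

View pics/a1.png

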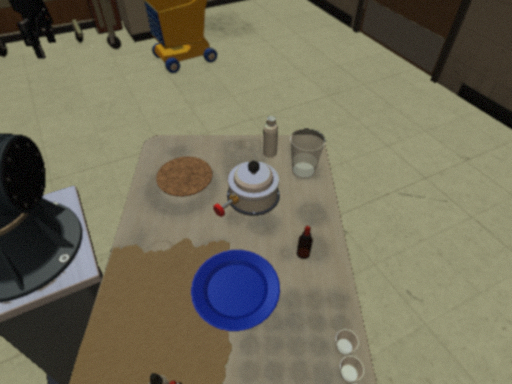

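View pics/a2.png

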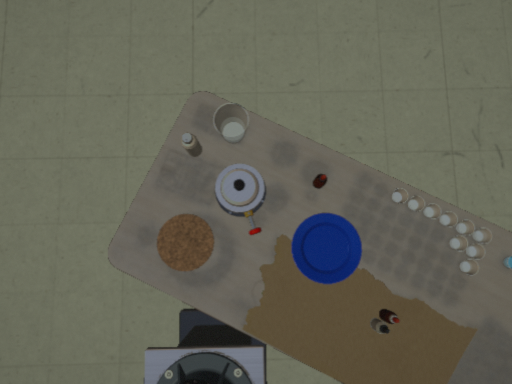

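The pictures show the lidded chamber at about (188,240) in the top view, with the red knob at (231,255). The mat is at (241,185), the plate at (248,326) and the dropper at (181,320). I'm moving the wrist camera closer to measure.

Emit:
{"op": "servo_tool", "data": {
  "steps": "1 0.5 -0.95 0.1 0 0 -1;1 0.5 -0.95 0.1 0 0 -1;1 0.5 -0.95 0.1 0 0 -1;1 0.5 -0.95 0.1 0 0 -1;1 0.5 -0.95 0.1 0 0 -1;1 0.5 -0.95 0.1 0 0 -1;1 0.5 -0.95 0.1 0 0 -1;1 0.5 -0.95 0.1 0 0 -1;1 0.5 -0.95 0.1 0 0 -1;1 0.5 -0.95 0.1 0 0 -1"
}}

```text
clock: 2.75
ee_pos: [0.4594, -0.0225, 0.2816]
orientation: [2.787, 1.45, 0.001]
contact_force: [0.8, 0.8, 0.3]
gripper_width: 0.0856
grasp_force: 0.0
```

Emit:
{"op": "servo_tool", "data": {
  "steps": "1 0 -0.4 0 0 0 -0.9;1 0 -0.4 0 0 0 -0.9;1 0 -0.2 0 0 0 -0.9;1 0 -0.1 0 0 0 -0.9;1 0 0 0 0 0 0"
}}

```text
clock: 3.38
ee_pos: [0.4588, -0.0759, 0.2813]
orientation: [-3.097, -0.527, -0.0]
contact_force: [0.5, -0.5, 0.2]
gripper_width: 0.0854
grasp_force: 0.0
```

```bash
cat > look.py <<'E'
from h import *
import sys
np.set_printoptions(precision=4,suppress=True)
p=robot.snapshot("wrist");s=robot.sense()
cv2.imwrite(f"pics/{sys.argv[1]}.png",cv2.cvtColor(p["color"],cv2.COLOR_RGB2BGR))
c,v=ray(p,(192,256));print("cam",c,v)
Z={"vent_knob":.042,"lid":.055,"plate":.004}
for l in sys.argv[2:]:
    for f in("landmark_of","boxes_of"):
        for r in getattr(robot,f)(p,l)[:2]: print(l,f,round(r["p"],2),np.array(r["position"]).round(1),atz(p,r["position"],Z.get(l,0)))
R=cv2.Rodrigues(np.array(s["orientation"]))[0]
print(s["clock"],s["ee_pos"],"yang",np.degrees(np.arctan2(R[1,1],R[0,1])),"z",R[:,2],np.array(s["joint_pos"]),s["contact_force"],s["gripper_width"])
E
python3 look.py b chamber vent_knob lid mat plate dropper
```

```text
cam [ 0.5366 -0.0487  0.425 ] [-0.3171 -0.1102 -0.942 ]
chamber boxes_of 0.93 [133.8 310.1] [ 0.4877 -0.1362  0.    ]
vent_knob landmark_of 0.9 [169.7 311.4] [ 0.4546 -0.1446  0.042 ]
vent_knob boxes_of 0.76 [163.3 313.2] [ 0.4623 -0.1437  0.042 ]
lid landmark_of 0.6 [ 53.4 318. ] [ 0.5721 -0.1018  0.055 ]
mat landmark_of 0.81 [125.6 151.5] [0.4328 0.0514 0.    ]
mat boxes_of 0.96 [123.9 149.2] [0.4338 0.0546 0.    ]
plate landmark_of 0.57 [239.5 425.4] [ 0.4066 -0.34    0.004 ]
plate boxes_of 0.98 [236.  436.8] [ 0.4165 -0.3524  0.004 ]
dropper landmark_of 0.71 [103.6 486.1] [ 0.5946 -0.3256  0.    ]
dropper boxes_of 0.69 [110.3 496.9] [ 0.5923 -0.3427  0.    ]
3.425 [ 0.4588 -0.0757  0.2813] yang -70.50443308232309 z [ 0.      0.0001 -1.    ] [-0.1636  0.1375 -0.0003  1.433   0.0001  2.6377] [ 0.1696 -0.1059  0.8252] 0.08524776986000478
```

View pics/b.png

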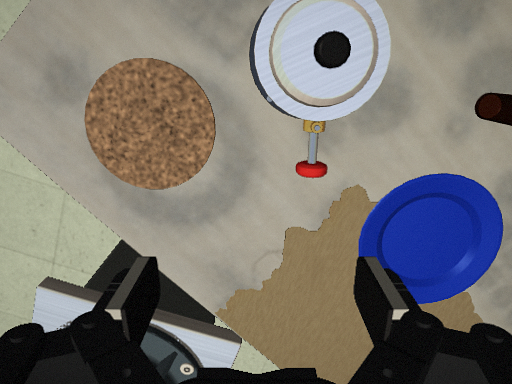

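The wrist view shows the lid knob at about (50,332), the vent knob at (169,311), the bushing at (127,314), the mat at (124,150) and the plate at (239,430). I'm triangulating these from all the views.

```bash
cat > m.py <<'E'
from h import *
np.set_printoptions(precision=4,suppress=True)
P={n:robot.snapshot(n) for n in("scene","top","wrist")}
def blob(pic,cen,f,r=45):
    hsv=cv2.cvtColor(pic["color"],cv2.COLOR_RGB2HSV);m=f(hsv).astype(np.uint8)
    n,lab,st,ce=cv2.connectedComponentsWithStats(m)
    i=min(range(1,n),key=lambda i:np.hypot(ce[i][1]-cen[0],ce[i][0]-cen[1])+(100 if st[i][4]<12 else 0))
    return ce[i][::-1],st[i][4]
blk=lambda h:(h[...,2]<60)
red=lambda h:((h[...,0]<8)|(h[...,0]>172))&(h[...,1]>150)&(h[...,2]>80)
for nm,f,cs in(("lidknob",blk,{"wrist":(50,332),"top":(185,239),"scene":(167,254)}),("vent",red,{"wrist":(169,311),"top":(231,255),"scene":(209,219)})):
    rs=[]
    for n,c in cs.items():
        q,a=blob(P[n],c,f);print(nm,n,q,a,atz(P[n],q,.118 if nm=="lidknob" else .042));rs.append(ray(P[n],q))
    print(tri(rs),tri(rs[:2]))
for l in("mat","plate"):
    rs=[]
    for n in P:
        t=robot.trace(P[n],l)
        if t:
            c=max(cv2.findContours(t[0]["mask"].astype(np.uint8),0,1)[0],key=len)
            W=np.array([atz(P[n],(y,x),.005 if l=="mat" else .017)[:2] for x,y in c[:,0]],np.float32)
            e=cv2.fitEllipse(W);print(l,n,e,cv2.minEnclosingCircle(W)); 
E
python3 m.py
```

```text
lidknob wrist [ 49.5091 332.1524] 1043 [ 0.5728 -0.1025  0.118 ]
lidknob top [250.6898 201.2625] 7112 [ 0.4072 -0.0066  0.118 ]
lidknob scene [166.4835 253.2967] 91 [ 0.5701 -0.1125  0.118 ]
(array([ 0.5134, -0.0765,  0.1462]), [0.05902259769188236, 0.12506143603806277, 0.0712437551715986]) (array([ 0.462 , -0.0443,  0.5635]), [0.06166909299216036, 0.061669092992160314])
vent wrist [169.4246 310.7647] 391 [ 0.4546 -0.1436  0.042 ]
vent top [230.8431 254.3137] 51 [ 0.4583 -0.1405  0.042 ]
vent scene [208.6562 218.8281] 64 [ 0.4597 -0.1386  0.042 ]
(array([ 0.4574, -0.1417,  0.0475]), [0.0015923046630453176, 0.001393822202039385, 0.0013146707807517]) (array([ 0.4575, -0.1404,  0.0551]), [0.00011138655011141816, 0.0001113865501114919])
mat scene ((0.4329969584941864, 0.05200251564383507), (0.15660247206687927, 0.16185474395751953), 157.60842895507812) ((0.43308475613594055, 0.050825364887714386), 0.0833071768283844)
mat wrist ((0.43167710304260254, 0.05216348171234131), (0.15845464169979095, 0.1590459942817688), 28.334115982055664) ((0.4320029616355896, 0.052317164838314056), 0.08077240735292435)
plate scene ((0.4094422161579132, -0.3389614224433899), (0.19094014167785645, 0.19286365807056427), 145.55105590820312) ((0.40990111231803894, -0.3389798700809479), 0.09794685244560242)
plate top ((0.4105584919452667, -0.33852964639663696), (0.18870525062084198, 0.1920042335987091), 131.8656768798828) ((0.4096958637237549, -0.33694905042648315), 0.09865505248308182)
plate wrist ((0.41491007804870605, -0.3424285650253296), (0.17421695590019226, 0.19954058527946472), 158.4486846923828) ((0.40901979804039, -0.339388906955719), 0.09824445098638535)
```

Emit:
{"op": "servo_tool", "data": {
  "steps": "1 0.19 -0.6 -0.6 0 0 0;1 0.19 -0.58 -0.6 0 0 0;0.6 0 0 -0.8 0 0 0;0.6 0 0 -0.6 0 0 0;0.6 0 0 0 0 0 0"
}}

```text
clock: 5.1
ee_pos: [0.4765, -0.1344, 0.1498]
orientation: [-3.096, -0.527, 0.005]
contact_force: [0.4, 0.0, 0.7]
gripper_width: 0.0516
grasp_force: 0.0
```

```bash
python3 look.py c vent_knob lid
```

```text
cam [ 0.5548 -0.1073  0.2932] [-0.3204 -0.1092 -0.941 ]
vent_knob landmark_of 0.88 [212.5 259.8] [ 0.4541 -0.1449  0.042 ]
vent_knob boxes_of 0.69 [206.6 258.9] [ 0.4586 -0.1426  0.042 ]
lid landmark_of 0.87 [ 38.6 258.5] [ 0.5724 -0.102   0.055 ]
lid boxes_of 0.85 [ 61.1 260.7] [ 0.56   -0.1079  0.055 ]
5.15 [ 0.4774 -0.1346  0.1514] yang -70.68131504424413 z [-0.0012  0.0003 -1.    ] [-0.2747  0.2352 -0.2099  1.1268 -0.      2.5297] [ 0.868  -0.1902  0.5598] 0.05137020634004253
```

View pics/c.png

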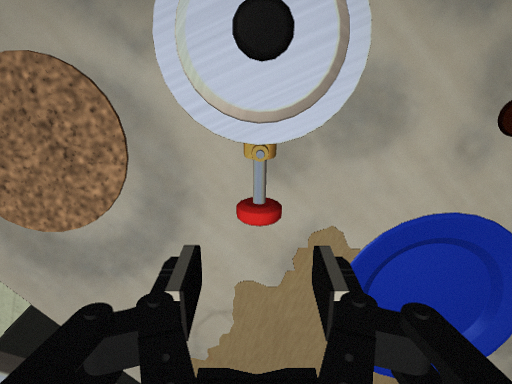

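The rod runs from (155,259) to the disc at (212,259), centred between the fingers, and both heights agree. I'm descending to straddle it.

Emit:
{"op": "servo_tool", "data": {
  "steps": "0.5 0 -0.02 -0.9 0 0 0;0.4 0 0 -0.9 0 0 0;0.25 0 0 -0.74 0 0 0;0.25 0 0 0 0 0 0;0.25 0 0 0 0 0 0"
}}

```text
clock: 5.98
ee_pos: [0.4789, -0.136, 0.0261]
orientation: [3.096, 0.527, 0.003]
contact_force: [-0.5, -0.4, 1.9]
gripper_width: 0.0211
grasp_force: 0.0
```

Emit:
{"op": "servo_tool", "data": {
  "steps": "0.25 -0.2 -0.07 0 0 0 0;0.25 -0.2 -0.07 0 0 0 0;0.25 -0.2 -0.07 0 0 0 0;0.25 -0.13 -0.045 0 0 0 0;0.25 0 0 0 0 0 0"
}}

```text
clock: 6.6
ee_pos: [0.446, -0.1479, 0.0265]
orientation: [-3.096, -0.528, -0.016]
contact_force: [27.5, 14.8, -8.6]
gripper_width: 0.0212
grasp_force: 15.4
```

```bash
python3 look.py d vent_knob lid
```

```text
cam [ 0.5224 -0.1209  0.171 ] [-0.3074 -0.1081 -0.9454]
vent_knob landmark_of 0.74 [309.4 251.9] [ 0.4274 -0.1524  0.042 ]
vent_knob boxes_of 0.66 [282.6 254.7] [ 0.441  -0.1489  0.042 ]
lid boxes_of 0.79 [ 47.  255.6] [ 0.5299 -0.1182  0.055 ]
6.65 [ 0.446  -0.1479  0.0264] yang -70.63777385933977 z [ 0.0099  0.0023 -0.9999] [-0.3238  0.2893 -0.4855  0.7873  0.0053  2.4799] [28.0974 13.9498 -8.4306] 0.021124572544235113
```

Emit:
{"op": "servo_tool", "data": {
  "steps": "0.35 0.12 0.04 0 0 0 0;0.4 0.12 0.04 0 0 0 0;0.6 0 0 0.5 0 0 0;0.8 0 0 1 0 0 0;1 0 0 1 0 0 0;1 0 0 0.5 0 0 0;1 0.4 0.14 0 0 0 0;1 0.5 0.2 0 0 0 0;1 0 0 0 0 0 0"
}}

```text
clock: 7.98
ee_pos: [0.499, -0.127, 0.1741]
orientation: [-3.097, -0.529, 0.001]
contact_force: [-0.3, -0.2, -0.1]
gripper_width: 0.0855
grasp_force: 0.0
```

```bash
python3 look.py e vent_knob lid; python3 m.py | head -9
```

```text
cam [ 0.5769 -0.0997  0.3178] [-0.3174 -0.1105 -0.9418]
vent_knob landmark_of 0.8 [254.  257.8] [ 0.4283 -0.1533  0.042 ]
vent_knob boxes_of 0.65 [247.2 258.3] [ 0.435  -0.1514  0.042 ]
lid landmark_of 0.68 [ 74.6 260.4] [ 0.5746 -0.1036  0.055 ]
lid boxes_of 0.74 [ 76.9 259.4] [ 0.5728 -0.1034  0.055 ]
8.025 [ 0.4981 -0.1273  0.1741] yang -70.64227308581167 z [-0.0009 -0.0001 -1.    ] [-0.25    0.2598 -0.1191  1.1927 -0.0003  2.5537] [-1.6521 -0.6018  0.0571] 0.08583270030339835
lidknob wrist [ 75.5062 260.2613] 2193 [ 0.5736 -0.1035  0.118 ]
lidknob top [149.813 233.108] 1305 [ 0.666 -0.089  0.118]
lidknob scene [208.36 267.5 ] 50 [ 0.5359 -0.2484  0.118 ]
(array([ 0.6282, -0.1033, -0.0359]), [0.056307608983273104, 0.0783914102434151, 0.032457027725401606]) (array([ 0.5781, -0.1023,  0.451 ]), [0.003949668539248874, 0.0039496685392489805])
vent wrist [258.0346 255.4959] 607 [ 0.4224 -0.1533  0.042 ]
vent top [176.625 323.   ] 16 [ 0.6047 -0.3338  0.042 ]
vent scene [215.8514 209.6622] 74 [ 0.4303 -0.1495  0.042 ]
(array([ 0.4881, -0.2216,  0.1555]), [0.08899719108491494, 0.1285942688409778, 0.08283983064081764]) (array([ 0.5534, -0.1981,  0.2905]), [0.0907145670768148, 0.0907145670768149])
mat scene ((0.4319120943546295, 0.05107180029153824), (0.15531882643699646, 0.15606042742729187), 82.5306396484375) ((0.43221569061279297, 0.051500897854566574), 0.08044571429491043)
```

View pics/e.png

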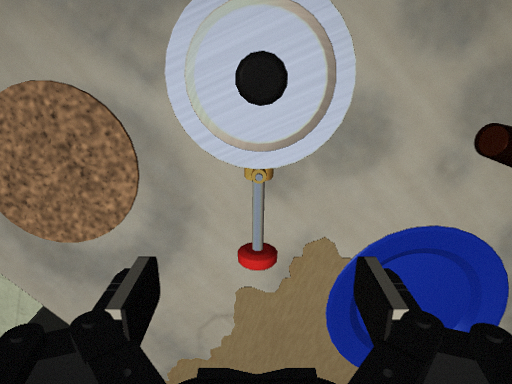

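The vent is out: the disc now sits at (257,257). The lid knob measures (0.573, -0.103) from two views at a height consistent with 0.118. I'm grasping it.

Emit:
{"op": "servo_tool", "data": {
  "steps": "1 0.75 0.24 0 0 0 0;1 0.74 0.24 0 0 0 0;1 0 0 -0.6 0 0 0;1 0 0 -0.6 0 0 0;1 0 0 -0.44 0 0 0;1 0 0 0 0 0 0;0 0 0 0 0 0 0;0 0 0 0 0 0 0;0 0 0 0 0 0 0;0 0 0 0 0 0 0",
  "force": 40
}}

```text
clock: 9.93
ee_pos: [0.5732, -0.1036, 0.0932]
orientation: [3.096, 0.527, 0.002]
contact_force: [-1.6, 0.1, 7.6]
gripper_width: 0.0279
grasp_force: 39.1
```

Emit:
{"op": "servo_tool", "data": {
  "steps": "0 0 0 0.2 0 0 0;0 0 0 0.4 0 0 0;0 0 0 0.6 0 0 0;0 0 0 0.3 0 0 0;0 0 0 0 0 0 0"
}}

```text
clock: 10.55
ee_pos: [0.5734, -0.1036, 0.1681]
orientation: [3.096, 0.527, 0.003]
contact_force: [0.3, -0.1, -1.8]
gripper_width: 0.0281
grasp_force: 39.8
```

```bash
python3 look.py f lid bottle
```

```text
cam [ 0.651  -0.0762  0.312 ] [-0.3155 -0.1104 -0.9425]
lid landmark_of 0.58 [222.6 255. ] [ 0.5398 -0.1143  0.055 ]
lid boxes_of 0.91 [208.3 255.5] [ 0.5518 -0.1106  0.055 ]
10.6 [ 0.5728 -0.1035  0.1671] yang -70.68461520888026 z [ 0.0002  0.     -1.    ] [-0.1787  0.4004  0.06    1.2303  0.      2.6258] [-0.2477  0.109  -2.3465] 0.027930245419944884
```

View pics/f.png

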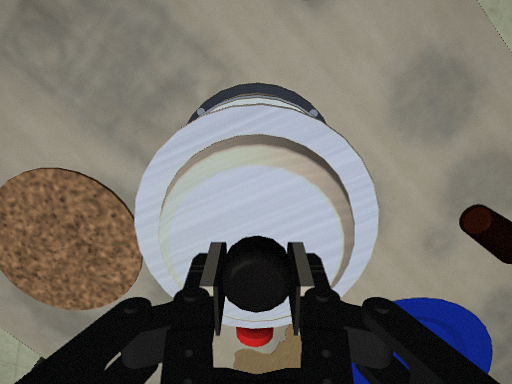

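The lid is held level between the pads (knob at (272,256), wrist force 2.3 N, which matches its weight). I'm carrying it to the mat.

Emit:
{"op": "servo_tool", "data": {
  "steps": "0 -0.4 0.4 0 0 0 0;0 -0.55 0.6 0 0 0 0;0 -0.55 0.65 0 0 0 0;0 -0.55 0.65 0 0 0 0;0 -0.45 0.5 0 0 0 0;0 -0.32 0.3 -0.2 0 0 0;0 0 0 -0.5 0 0 0;0 0 0 -0.7 0 0 0;0 0 0 -0.6 0 0 0;0 0 0 0 0 0 0"
}}

```text
clock: 12.05
ee_pos: [0.4299, 0.0513, 0.0656]
orientation: [-3.097, -0.527, 0.007]
contact_force: [-0.3, -0.6, -1.8]
gripper_width: 0.028
grasp_force: 40.0
```

Emit:
{"op": "servo_tool", "data": {
  "steps": "0 0 0 -0.3 0 0 0;0 0 0 -0.12 0 0 0;0 0 0 0 0 0 0"
}}

```text
clock: 12.42
ee_pos: [0.4319, 0.0516, 0.0468]
orientation: [3.097, 0.527, 0.0]
contact_force: [0.3, 0.1, -1.6]
gripper_width: 0.0281
grasp_force: 40.0
```

Emit:
{"op": "servo_tool", "data": {
  "steps": "0 0 0 -0.05 0 0 0;0 0 0 -0.03 0 0 0;0 0 0 0 0 0 0"
}}

```text
clock: 12.8
ee_pos: [0.4322, 0.0516, 0.0432]
orientation: [-3.097, -0.527, -0.002]
contact_force: [-5.6, 0.1, 14.6]
gripper_width: 0.028
grasp_force: 41.4
```

Contact with the mat. I'm opening and rising, then moving back over the chamber.

Emit:
{"op": "servo_tool", "data": {
  "steps": "0 0 0 0.02 0 0 0;0.5 0 0 0 0 0 0;1 0 0 0 0 0 0;1 0 0 0 0 0 0;1 0 0 0 0 0 0;1 0 0 0 0 0 0;1 0 0 0.5 0 0 0;1 0 0 1 0 0 0;1 0 0 1 0 0 0;1 0 0 0.8 0 0 0"
}}

```text
clock: 14.05
ee_pos: [0.4319, 0.0516, 0.2104]
orientation: [3.097, 0.527, 0.002]
contact_force: [1.2, 0.1, 0.1]
gripper_width: 0.0856
grasp_force: 0.0
```

Emit:
{"op": "servo_tool", "data": {
  "steps": "1 0.6 -0.8 0 0 0 0;1 0.6 -0.8 0 0 0 0;1 0.5 -0.8 0 0 0 0;1 0.4 -0.7 0 0 0 0;1 0 0 0 0 0 0"
}}

```text
clock: 14.68
ee_pos: [0.5375, -0.1055, 0.2076]
orientation: [-3.098, -0.523, 0.001]
contact_force: [0.1, 1.0, -1.1]
gripper_width: 0.0853
grasp_force: 0.0
```

```bash
python3 look.py g lid bottle chamber vent_knob; python3 - <<'E'
from h import *
np.set_printoptions(precision=4,suppress=True)
p=robot.snapshot("scene")
print([(r["p"],atz(p,r["position"],.005)) for r in robot.landmark_of(p,"lid")])
E
```

```text
cam [ 0.6155 -0.0784  0.3512] [-0.3181 -0.1094 -0.9417]
lid landmark_of 0.91 [198.9  84.9] [0.457  0.0344 0.055 ]
lid boxes_of 0.76 [198.   83.2] [0.4574 0.036  0.055 ]
bottle landmark_of 0.75 [122.  271.4] [ 0.5728 -0.1093  0.    ]
bottle boxes_of 0.68 [131.2 269.2] [ 0.5633 -0.1104  0.    ]
chamber landmark_of 0.82 [116.9 267.8] [ 0.5764 -0.1041  0.    ]
chamber landmark_of 0.36 [174.2 469.6] [ 0.5915 -0.3295  0.    ]
chamber boxes_of 0.57 [123.9 268. ] [ 0.5699 -0.1067  0.    ]
vent_knob landmark_of 0.61 [278.1 263.1] [ 0.4235 -0.1526  0.042 ]
vent_knob boxes_of 0.87 [269.1 265.1] [ 0.4344 -0.1509  0.042 ]
vent_knob boxes_of 0.22 [122.4 268.6] [ 0.5768 -0.1034  0.042 ]
14.725 [ 0.5369 -0.1042  0.2078] yang -70.78050408309365 z [-0.0008  0.0003 -1.    ] [-0.1918  0.3158  0.0421  1.2979  0.0001  2.6143] [-1.0548  0.3495 -0.316 ] 0.08598385727553096
[]
```

View pics/g.png

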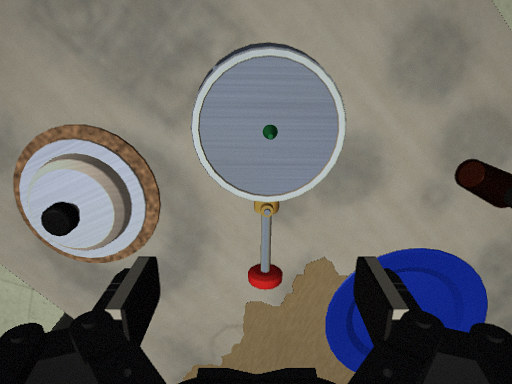

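The lid lies on the mat (its knob at (218,60)), and the green bottle shows at (131,270) in the chamber. I'm zooming in, since it looks smaller than expected.

```bash
python3 - <<'E'
from h import *
np.set_printoptions(precision=4,suppress=True)
p=robot.snapshot("wrist")
im=cv2.cvtColor(p["color"],cv2.COLOR_RGB2BGR)
cv2.imwrite("pics/g2.png",cv2.resize(im[90:170,220:320],(800,640),interpolation=2)[:600])
t=robot.trace(p,"bottle")
if t:
    m=t[0]["mask"];ys,xs=np.where(m);print(t[0]["p"],m.sum(),ys.min(),ys.max(),xs.min(),xs.max())
for q in((132,270),(122,271)):
    for z in(.022,.053,.079): print(q,z,atz(p,q,z))
l=robot.landmark_of(p,"lid")[0];print("lid",atz(p,l["position"],.005))
E
```

```text
0.51 163 125 139 266 280
(132, 270) 0.022 [ 0.5655 -0.107   0.022 ]
(132, 270) 0.053 [ 0.5701 -0.104   0.053 ]
(132, 270) 0.079 [ 0.5739 -0.1016  0.079 ]
(122, 271) 0.022 [ 0.5747 -0.1046  0.022 ]
(122, 271) 0.053 [ 0.5785 -0.1019  0.053 ]
(122, 271) 0.079 [ 0.5816 -0.0996  0.079 ]
lid [0.4319 0.0508 0.005 ]
```

View pics/g2.png

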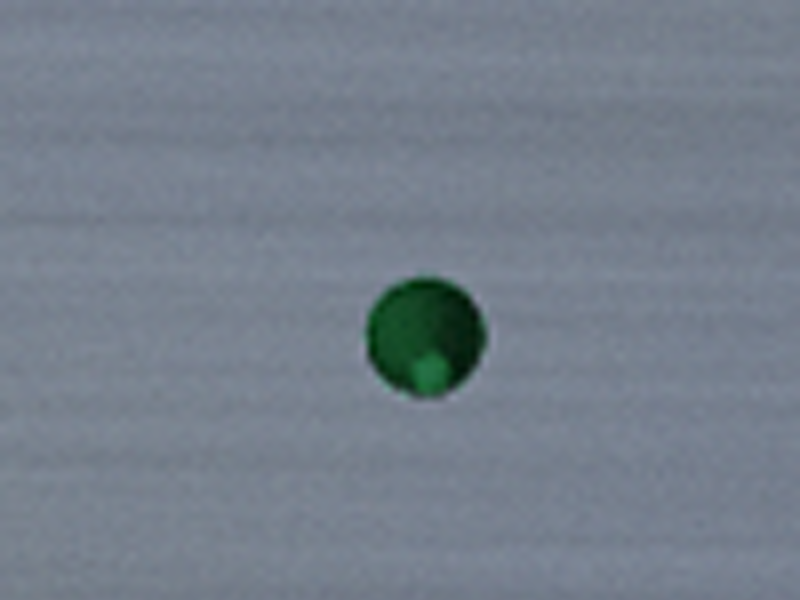

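Emit:
{"op": "servo_tool", "data": {
  "steps": "1 0.66 0.02 -0.5 0 0 0;1 0 0 -0.7 0 0 0;1 0 0 0 0 0 0"
}}

```text
clock: 15.75
ee_pos: [0.5683, -0.1021, 0.1462]
orientation: [-3.096, -0.527, 0.007]
contact_force: [1.2, 0.0, 0.4]
gripper_width: 0.0854
grasp_force: 0.0
```

```bash
python3 look.py i bottle chamber; python3 - <<'E'
from h import *
np.set_printoptions(precision=4,suppress=True)
p=robot.snapshot("wrist");print(p["camera_matrix"],p["k1"])
h=cv2.cvtColor(p["color"],cv2.COLOR_RGB2HSV)
m=((h[...,0]>40)&(h[...,0]<90)&(h[...,1]>100)).astype(np.uint8)
n,lab,st,ce=cv2.connectedComponentsWithStats(m);print(st[1:],ce[1:])
i=1+st[1:,4].argmax();q=ce[i][::-1]
for z in(.03,.053,.066,.079):print(z,atz(p,q,z))
E
```

```text
cam [ 0.6468 -0.075   0.2895] [-0.3213 -0.1094 -0.9406]
bottle landmark_of 0.73 [173.8 264. ] [ 0.5661 -0.1097  0.    ]
bottle landmark_of 0.63 [161.4 260.6] [ 0.5757 -0.1031  0.    ]
bottle boxes_of 0.6 [188.8 266.1] [ 0.5537 -0.1161  0.    ]
chamber landmark_of 0.77 [161.8 262.2] [ 0.5758 -0.1045  0.    ]
chamber boxes_of 0.76 [176.9 260.3] [ 0.5624 -0.1076  0.    ]
15.8 [ 0.5691 -0.1023  0.1481] yang -70.68058715206503 z [-0.0019  0.0004 -1.    ] [-0.1779  0.402   0.014   1.1847  0.      2.6265] [-0.4568 -0.9436  0.3489] 0.08545774006972733
[[345.7814   0.     256.4432]
 [  0.     345.7814 188.229 ]
 [  0.       0.       1.    ]] -0.03732415677201889
[[252 182  18  22 266]
 [150 257   1   1   1]
 [362 257   2   1   2]
 ...
 [412 383   1   1   1]
 [417 382   1   1   1]
 [507 382   1   1   1]] [[260.6504 191.1316]
 [150.     257.    ]
 [362.5    257.    ]
 ...
 [412.     383.    ]
 [417.     382.    ]
 [507.     382.    ]]
0.03 [ 0.5617 -0.1095  0.03  ]
0.053 [ 0.5693 -0.1066  0.053 ]
0.066 [ 0.5735 -0.1049  0.066 ]
0.079 [ 0.5778 -0.1032  0.079 ]
```

View pics/i.png

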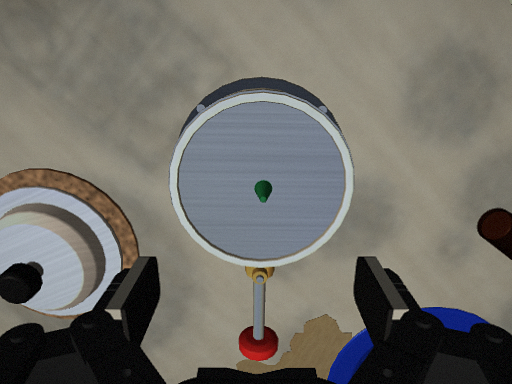

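The cap's green cone shows at (190,261), with its tip at (202,263). The body is hidden by the grey surface inside the rim. I'm triangulating the cap axis from the two views.

```bash
python3 - <<'E'
from h import *
np.set_printoptions(precision=4,suppress=True)
p=robot.snapshot("wrist")
h=cv2.cvtColor(p["color"],cv2.COLOR_RGB2HSV)
m=((h[...,0]>40)&(h[...,0]<90)&(h[...,1]>100)).astype(np.uint8)
m[:,:200]=0;m[:,320:]=0;m[240:]=0
for y in range(180,206): 
    x=np.where(m[y])[0]
    if len(x): print(y,x.min(),x.max(),end="; ")
print()
for q in((190,260.5),(202,262)):
    for z in(.053,.058,.077): print(q,z,atz(p,q,z))
# inner edge of grey disc: rows 100 and 258 on column ~263
for q in((101,263),(257,263),(180,178),(180,347)):
    print(q,atz(p,q,.06),atz(p,q,.05),p["color"][q])
E
```

```text
182 258 264; 183 256 266; 184 255 266; 185 254 267; 186 253 268; 187 253 269; 188 253 269; 189 253 269; 190 252 269; 191 253 269; 192 253 268; 193 253 268; 194 254 267; 195 255 266; 196 255 266; 197 256 265; 198 256 265; 199 257 264; 200 258 264; 201 258 263; 202 259 263; 203 260 260; 
(190, 260.5) 0.053 [ 0.57   -0.1061  0.053 ]
(190, 260.5) 0.058 [ 0.5717 -0.1055  0.058 ]
(190, 260.5) 0.077 [ 0.5778 -0.103   0.077 ]
(202, 262) 0.053 [ 0.5615 -0.1103  0.053 ]
(202, 262) 0.058 [ 0.5633 -0.1096  0.058 ]
(202, 262) 0.077 [ 0.5701 -0.1068  0.077 ]
(101, 263) [ 0.6313 -0.086   0.06  ] [ 0.6306 -0.0865  0.05  ] [178 186 187]
(257, 263) [ 0.5217 -0.1252  0.06  ] [ 0.5162 -0.1274  0.05  ] [122 132 144]
(180, 178) [ 0.56   -0.0475  0.06  ] [ 0.5563 -0.0463  0.05  ] [119 131 141]
(180, 347) [ 0.5997 -0.1607  0.06  ] [ 0.5976 -0.1643  0.05  ] [186 193 188]
```

Emit:
{"op": "servo_tool", "data": {
  "steps": "0.55 0.02 -0.05 -0.6 0 0 0;0.55 0 0 -0.7 0 0 0;0.55 0 0 -0.3 0 0 0;0.55 0 0 0 0 0 0"
}}

```text
clock: 16.6
ee_pos: [0.5705, -0.1049, 0.0682]
orientation: [-3.097, -0.527, 0.001]
contact_force: [-0.8, 0.3, -0.0]
gripper_width: 0.047
grasp_force: 0.0
```

Emit:
{"op": "servo_tool", "data": {
  "steps": "0.55 0 0 -0.12 0 0 0;0.55 0 0 -0.12 0 0 0;0.55 0 0 -0.12 0 0 0;0.55 0 0 0 0 0 0"
}}

```text
clock: 17.1
ee_pos: [0.5705, -0.1049, 0.0499]
orientation: [-3.097, -0.527, 0.001]
contact_force: [-0.8, -0.7, -0.8]
gripper_width: 0.0467
grasp_force: 0.0
```

Emit:
{"op": "servo_tool", "data": {
  "steps": "0.55 0 0 -0.16 0 0 0;0.55 0 0 -0.16 0 0 0;0.55 0 0 -0.12 0 0 0;0.55 0 0 0 0 0 0"
}}

```text
clock: 17.6
ee_pos: [0.5704, -0.1049, 0.0277]
orientation: [-3.097, -0.527, 0.002]
contact_force: [-0.7, -0.0, -0.2]
gripper_width: 0.0471
grasp_force: 0.0
```

No contact, so the chamber is hollow. I'm closing gently.

Emit:
{"op": "servo_tool", "data": {
  "steps": "0.2 0 0 0 0 0 0;0.2 0 0 0 0 0 0;0.2 0 0 0 0 0 0;0.2 0 0 0 0 0 0",
  "force": 20
}}

```text
clock: 18.1
ee_pos: [0.571, -0.105, 0.0286]
orientation: [3.097, 0.527, 0.001]
contact_force: [-1.1, 0.4, 5.1]
gripper_width: 0.022
grasp_force: 19.9
```

Emit:
{"op": "servo_tool", "data": {
  "steps": "0.15 0 0 0.2 0 0 0;0.15 0 0 0.5 0 0 0;0.15 0 0 0.6 0 0 0;0.15 0 0 0.4 0 0 0;0.15 0 0 0 0 0 0"
}}

```text
clock: 18.73
ee_pos: [0.5718, -0.1051, 0.1151]
orientation: [3.096, 0.527, 0.004]
contact_force: [-0.0, 0.0, -0.3]
gripper_width: 0.022
grasp_force: 19.7
```

```bash
python3 look.py j bottle plate
```

```text
cam [ 0.6492 -0.0778  0.259 ] [-0.3144 -0.1106 -0.9428]
bottle landmark_of 0.57 [246.  258.3] [ 0.5181 -0.1259  0.    ]
bottle boxes_of 0.86 [267.1 260.6] [ 0.4995 -0.1346  0.    ]
plate boxes_of 0.72 [351.9 480.8] [ 0.4818 -0.3651  0.004 ]
plate boxes_of 0.41 [274.7  43.8] [0.4316 0.0408 0.004 ]
18.775 [ 0.5711 -0.105   0.1137] yang -70.68554225376738 z [ 0.0011 -0.0002 -1.    ] [-0.1818  0.4227 -0.0441  1.1029 -0.      2.6227] [-0.8456 -0.4173  0.1994] 0.0222810331945614
```

View pics/j.png

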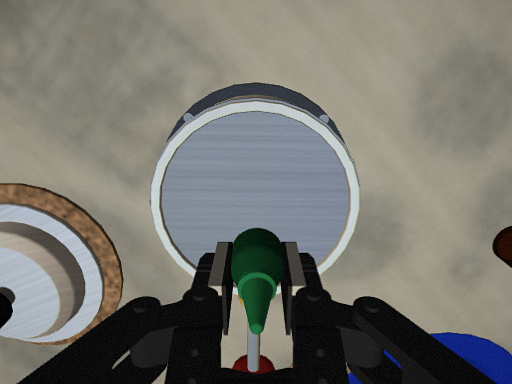

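The bottle is held upright (cap tip at (330,257)). I'm carrying it to the plate.

Emit:
{"op": "servo_tool", "data": {
  "steps": "0.15 -0.3 -0.44 0 0 0 0;0.15 -0.5 -0.72 0 0 0 0;0.15 -0.6 -0.88 0 0 0 0;0.15 -0.6 -0.88 0 0 0 0;0.15 -0.6 -0.88 0 0 0 0;0.15 -0.4 -0.56 0 0 0 0;0.15 -0.23 -0.32 -0.3 0 0 0;0.15 0 0 -0.6 0 0 0;0.15 0 0 -0.6 0 0 0;0.15 0 0 -0.3 0 0 0"
}}

```text
clock: 20.23
ee_pos: [0.4085, -0.3377, 0.0209]
orientation: [-3.095, -0.528, 0.003]
contact_force: [-0.0, 0.5, 0.2]
gripper_width: 0.0222
grasp_force: 19.7
```

Emit:
{"op": "servo_tool", "data": {
  "steps": "0.15 0 0 0 0 0 0;0.15 0 0 0 0 0 0"
}}

```text
clock: 20.48
ee_pos: [0.4099, -0.3391, 0.0241]
orientation: [3.096, 0.528, 0.001]
contact_force: [0.8, -0.3, 0.1]
gripper_width: 0.0224
grasp_force: 19.7
```

```bash
python3 look.py k bottle plate
```

```text
cam [ 0.4876 -0.3118  0.1678] [-0.3163 -0.1109 -0.9422]
bottle landmark_of 0.59 [246.2 256.6] [ 0.4018 -0.3422 -0.    ]
bottle boxes_of 0.84 [267.  257.7] [ 0.3897 -0.3471  0.    ]
plate landmark_of 0.86 [236.9 257. ] [ 0.4091 -0.3399  0.004 ]
plate boxes_of 0.57 [181.9 254.5] [ 0.4374 -0.3286  0.004 ]
20.525 [ 0.41   -0.3393  0.0243] yang -70.6684106210828 z [ 0.0012 -0.001  -1.    ] [-0.6914  0.4077 -0.3146  0.847   0.      2.1128] [-0.1075  0.325   0.5802] 0.022590713663123874
```

Emit:
{"op": "servo_tool", "data": {
  "steps": "0.15 0 0 -0.1 0 0 0;0.15 0 0 -0.07 0 0 0;0.15 0 0 -0.02 0 0 0;0.15 0 0 0 0 0 0"
}}

```text
clock: 21.22
ee_pos: [0.4092, -0.3389, 0.0137]
orientation: [-3.097, -0.527, 0.0]
contact_force: [-0.1, 0.3, -1.0]
gripper_width: 0.0221
grasp_force: 19.7
```

Emit:
{"op": "servo_tool", "data": {
  "steps": "0.15 0 0 -0.02 0 0 0;0.15 0 0 0 0 0 0"
}}

```text
clock: 21.48
ee_pos: [0.4094, -0.339, 0.0131]
orientation: [3.097, 0.527, 0.001]
contact_force: [-0.6, 0.5, 4.2]
gripper_width: 0.0222
grasp_force: 20.3
```

Emit:
{"op": "servo_tool", "data": {
  "steps": "0.3 0 0 0 0 0 0;0.4 0 0 0 0 0 0;0.6 0 0 0 0 0 0;0.6 0 0 0 0 0 0;0.6 0 0 0 0 0 0;0.6 0 0 0.4 0 0 0;0.6 0 0 0.8 0 0 0;0.6 0 0 1 0 0 0;0.6 0 0 0.6 0 0 0;0.6 0 0 0 0 0 0"
}}

```text
clock: 22.72
ee_pos: [0.4103, -0.3398, 0.1551]
orientation: [3.094, 0.527, 0.004]
contact_force: [-0.5, 0.1, 0.0]
gripper_width: 0.0514
grasp_force: 0.0
```

```bash
python3 look.py l bottle plate vent_knob
```

```text
cam [ 0.4878 -0.3122  0.2989] [-0.3142 -0.1126 -0.9427]
bottle landmark_of 0.76 [169.4 255.5] [ 0.4083 -0.3404  0.    ]
bottle boxes_of 0.84 [172.8 255.4] [ 0.4053 -0.3413  0.    ]
plate landmark_of 0.69 [167.6 253.4] [ 0.4103 -0.3377  0.004 ]
plate boxes_of 0.78 [157.8 252.7] [ 0.4185 -0.3342  0.004 ]
vent_knob landmark_of 0.72 [79.7 18. ] [ 0.4266 -0.1522  0.042 ]
vent_knob boxes_of 0.76 [64.7 13.6] [ 0.436  -0.1478  0.042 ]
vent_knob boxes_of 0.22 [63.9 13.7] [ 0.4365 -0.1478  0.042 ]
22.775 [ 0.4097 -0.3393  0.1534] yang -70.68287721040058 z [ 0.0013 -0.0011 -1.    ] [-0.6917  0.3029 -0.1143  1.1519 -0.      2.1128] [-0.0744 -0.0328 -1.5899] 0.051018506709535616
```

View pics/l.png

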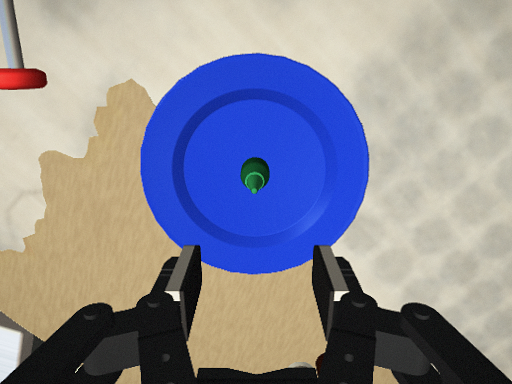

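The bottle stands upright mid-plate at (175,255). I'm moving outside the vent knob with the fingers shut.

Emit:
{"op": "servo_tool", "data": {
  "steps": "0 -0.05 0.85 0 0 0 0;0 -0.05 0.9 0 0 0 0;0 -0.06 0.9 0 0 0 0;0 -0.05 0.89 0 0 0 0;0 0 0 -0.8 0 0 0;0 0 0 -0.9 0 0 0;0 0 0 -0.66 0 0 0;0 0 0 0 0 0 0"
}}

```text
clock: 24.08
ee_pos: [0.3969, -0.1612, 0.0331]
orientation: [-3.095, -0.527, 0.006]
contact_force: [0.5, 0.3, -0.0]
gripper_width: -0.0002
grasp_force: 0.0
```

```bash
python3 look.py m vent_knob
```

```text
cam [ 0.4754 -0.1341  0.1765] [-0.3211 -0.1086 -0.9408]
vent_knob landmark_of 0.6 [199.6 261.9] [ 0.4271 -0.1531  0.042 ]
vent_knob boxes_of 0.84 [159.5 262.6] [ 0.4434 -0.1476  0.042 ]
24.125 [ 0.3981 -0.1617  0.0346] yang -70.6861258002358 z [-0.0019  0.0008 -1.    ] [-0.3858  0.2154 -0.5618  0.7957 -0.      2.4187] [0.4015 0.0998 1.2606] -6.786909171855081e-05
```

Emit:
{"op": "servo_tool", "data": {
  "steps": "0 0.19 0.066 0 0 0 0;0 0.2 0.07 0 0 0 0;0 0.2 0.07 0 0 0 0;0 0.2 0.07 0 0 0 0;0 0.06 0.02 0 0 0 0;0 0 0 0 0 0 0"
}}

```text
clock: 24.98
ee_pos: [0.4404, -0.1473, 0.0346]
orientation: [3.097, 0.527, -0.004]
contact_force: [-9.6, -4.8, 6.5]
gripper_width: -0.0001
grasp_force: 5.4
```

```bash
python3 look.py n vent_knob
```

```text
cam [ 0.5187 -0.1199  0.178 ] [-0.3196 -0.1111 -0.941 ]
vent_knob landmark_of 0.91 [231.6 257.3] [ 0.4554 -0.1425  0.042 ]
vent_knob boxes_of 0.88 [224.5 259.6] [ 0.4589 -0.1424  0.042 ]
25.025 [ 0.4405 -0.1473  0.0346] yang -70.69209441093827 z [-0.0023 -0.001  -1.    ] [-0.3216  0.2783 -0.4763  0.8181 -0.0016  2.483 ] [-8.2824 -5.2936  6.56  ] -7.584534635896189e-05
```

Emit:
{"op": "servo_tool", "data": {
  "steps": "0 0.05 0.017 0 0 0 0;0 0 0 0 0 0 0;0 0 0 0 0 0 0"
}}

```text
clock: 25.5
ee_pos: [0.4405, -0.1472, 0.0344]
orientation: [3.096, 0.525, -0.011]
contact_force: [-26.4, -11.7, 18.6]
gripper_width: 0.0002
grasp_force: 14.6
```

Emit:
{"op": "servo_tool", "data": {
  "steps": "0 -0.25 -0.09 0 0 0 0;0 -0.25 -0.09 0 0 0 0;0 0 0 0.6 0 0 0;0 0 0 1 0 0 0;0 0 0 1 0 0 0;0 0 0 0.6 0 0 0;0 0 0 0 0 0 0"
}}

```text
clock: 26.38
ee_pos: [0.4199, -0.1558, 0.1969]
orientation: [3.095, 0.527, 0.006]
contact_force: [0.8, -0.1, -0.1]
gripper_width: 0.0003
grasp_force: 0.0
```

```bash
python3 look.py o vent_knob lid mat; python3 - <<'E'
from h import *
np.set_printoptions(precision=4,suppress=True)
p=robot.snapshot("scene")
for l,z in(("bottle",.006),("dropper",0),("glue",0),("beaker",0),("lid",.005)):
    print(l,[(round(r["p"],2),atz(p,r["position"],z)) for r in robot.landmark_of(p,l)[:1]])
E
```

```text
cam [ 0.4971 -0.1283  0.3408] [-0.3134 -0.1112 -0.9431]
vent_knob landmark_of 0.8 [121.5 254. ] [ 0.4578 -0.1408  0.042 ]
vent_knob boxes_of 0.94 [119.7 254.1] [ 0.4593 -0.1403  0.042 ]
vent_knob boxes_of 0.43 [ 30.6 258.3] [ 0.5269 -0.1203  0.042 ]
lid landmark_of 0.77 [74.1 51.5] [0.4423 0.0246 0.055 ]
lid boxes_of 0.83 [75.2 53.7] [0.442  0.0228 0.055 ]
mat boxes_of 0.65 [102.7 116.6] [ 0.4258 -0.011   0.    ]
26.425 [ 0.4192 -0.1555  0.1954] yang -70.68464909406019 z [ 0.0019 -0.0004 -1.    ] [-0.3554  0.1132 -0.2451  1.2106  0.0003  2.449 ] [ 0.1105 -0.4602  0.0786] 0.0002396863683253816
bottle [(0.64, array([ 0.4113, -0.3382,  0.006 ]))]
dropper [(0.73, array([ 0.5963, -0.324 ,  0.    ]))]
glue [(0.75, array([ 0.694 ,  0.0289, -0.    ]))]
beaker [(0.81, array([ 0.7402, -0.0809,  0.    ]))]
lid [(0.59, array([0.4309, 0.0393, 0.005 ]))]
```

The vent is home, the lid and bottle are in place, the bystanders haven't moved and the arm is clear. I'm handing in.

```bash
python3 -c "
from bench import robot
print(robot.close_job())"
```

```text
the job is handed in; nothing more can be done
None
```

The job is handed in at about 26 s of the 61 s allowed; the hand-in gave no verdict, but the last camera check showed the lid knob-up on the cork mat, the green bottle upright mid-plate, the vent knob home and the bystanders where they started.

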